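# Find and mark the balance point of a weighted turning blank

### The job

A lead-weighted wooden blank lies on the balancing stand. Push it gently lengthways across the steel rod until it only just tips over the rod by its own weight and rests on the front dowel, hardly loading it. Then set the aluminium marking saddle astride the blank, directly over the rod, to mark the balance point, and leave the blank tipped as it is; do not disturb the bowl, gouge and mallet.

Things in the scene. Friction and masses are not known exactly. Their poses are not given: they have to be found in the camera images.
- stand: wooden balancing stand fixed to the bench, base board 300 x 90 x 15 mm. Origin on the bench under its middle; +x is the direction to push the blank, z up. A 10 mm steel rod, 74 mm long along y, crosses it at x = 0, top 60 mm above the bench. Guide cheeks with 2 mm play each side of the blank at x -130 to -110 and 30 to 60 mm: tops 78 mm high, outer faces 27 mm from the centre line
- rod_top (a point): point on top of the steel rod, mid-length, 60 mm above the bench, over which the blank is to tip; axes as the stand's
- rear_rest (a point): middle of the top of the wooden rear rest (20 mm long, 34 mm wide), part of the stand 120 mm behind the rod, same height as the rod's top
- catch: front dowel, part of the stand, 120 mm beyond the rod (+x): a 12 mm round along y, its top 48 mm above the bench, 12 mm lower than the rod, so a blank tipped onto it slopes down 0.1 rad towards +x. Origin under its foot, 15 mm above the bench
- blank: light wooden blank 360 (x) x 30 (y) x 26 mm (z), about 0.58 kg. Origin mid-length, on the underside; +x along the stand's +x. It starts level on rear rest and rod, its middle 60 to 80 mm behind the rod. A hidden lead slug puts its balance point anywhere within 40 mm of the middle. Level pitch is 0; tipped forward it reads about +0.1 rad (front end low)
- blank_end (a point): centre of the blank's rear end face, where it is pushed; it stays clear of the rear rest until the blank tips. Sliding takes 1 to 5 N; more than 20 N is too rough. A tool bearing on this face holds the end down by friction, so the blank tips freely only when the tool is drawn back
- rider: aluminium marking saddle, 45 g, standing on its two legs on the bench beyond the stand. Origin in the middle at foot level. Plate 16 (x) x 52 mm (y), 12 to 18 mm above the feet; the legs leave a 36 mm gap along y that goes over the 30 mm wide blank until the plate rests on top, x along the blank, either way round. Keep the press under 20 N
- rider_grip (a point): middle of the saddle's grip, a 14 x 14 mm square post rising from 18 to 48 mm above the feet; this point is 33 mm above them
- gouge: long-handled turning tool lying on the bench, a bystander
- mallet: hammer lying on the bench, a bystander
- bowl: turned wooden bowl, 110 mm wide, 50 mm high, a bystander; origin under its middle
There are look-alikes about, which are no part of the job. Of the things shaped like the rider, the aluminium one is meant.

How it is judged (in metres and radians):
On the way:
1. the blank, untouched, has just tipped over the rod onto the front dowel, loading it with less than 0.4 N (angle between blank's own x axis and vertical between 1.63 and 1.72 rad and contact force between each of the arm, the fingers and blank below 0.05 N and contact force between blank and catch below 0.4 N and linear speed of blank below 0.02 m/s), for 0.2 s.
At the end, for the whole second after the job is handed in: the blank rests on the rod, tipped (0.06 to 0.15 rad) onto the front dowel, loading it with under 0.4 N; the saddle sits astride it, plate down on its top face and centred within 5 mm, its middle within 7 mm of the rod along the stand; all at rest (angle between blank's own x axis and vertical between 1.63 and 1.72 rad and contact force between blank and catch below 0.4 N and contact force between blank and stand above 1 N and x of rider in the frame of rod_top between -0.007 and 0.007 m and z of rider in the frame of blank between 0.012 and 0.0165 m and y of rider in the frame of blank between -0.005 and 0.005 m and contact force between rider and blank above 0.1 N and linear speed of each of rider, blank below 0.02 m/s); the robot touches nothing.
It fails at once if the blank is pushed or squeezed with more than 20 N (contact force between any of the fingers, the arm and blank above 20 N).
It fails at once if the saddle is pressed on the blank with more than 20 N (contact force between rider and blank above 20 N).
It fails at once if a bystander is moved by more than 20 mm (distance of any of gouge, mallet, bowl from where it was at the start of the episode above 0.02 m).
It also fails if it takes over 72 s, if anything falls off the work surface, if the arm or the gripper's body presses on something with over 40 N, if the wrist force passes 120 N, or if a joint passes its speed limit or range.

### The arm

A 6-joint arm with a two-finger parallel gripper is mounted at the origin on the work surface. World frame = base frame: x ahead of the robot, y to its left, z up, the work surface at z = 0. Lengths are in mm, angles in rad, forces in N, time in s.
With the tool pointing down it reaches from about 425 to 925 mm from the base axis. Payload 12.5 kg.
Tool frame: the origin (TCP) lies between the finger pads; the fingertips stand ctrl.nose_length ahead of it and the grasp point (between the pads) lies 6 mm ahead of it (ctrl.nose_length is the distance from the TCP to the fingertips, in mm); z points along the fingers, y is the line along which they close (so a half turn about z gives the same grasp; the last joint's range is limited). The gripper opens to 85 mm and grips with 20 to 120 N. Pads are 22 mm wide; open, the fingers measure 114 mm over their backs; the gripper's body (76 mm by 85 mm) begins 54 mm behind the grasp point. The pads swing forward as they close: fully open they stand 13 mm farther back than shut.
Start: joints at [1.208, 0.491, 1.559, -0, 1.092, -0.106], TCP at [158.722, 604.524, 256.327] pointing down, gripper open.
Joint ranges: [-3.1, 3.1], [-0.84, 2.19], [0.05, 2.79], [-1.13, 4.28], [0.06, 2.93], [-2.69, 2.69]. Speed limits (rad/s): [2.22, 2.22, 2.79, 3.14, 3.14, 3.14].

### API

Orientations are given as a rotation vector (axis times angle).
In Python, from plant import get_obs, snapshot, calibration, workorder, ctrl gives the robot as it stands.
- The arm moves only by the tool apply_moves, never from a script. Its argument "plan" is a list of rows, each an object with "translation": the shift along the tool's x, y, z in cm, a list of three; "twist": the turn about the tool's z in rad; "jaw": the opening, from -1 (shut) to 1 (fully open). A call has 1 to 20 rows; each row is the pose to reach, as a shift and turn from the pose commanded when the call began, along the tool's axes at that moment; what a row does not reach only later rows make up. A row lasts 1/10 s, in which the tool goes at most 50 mm and 8.59 degrees, less where a joint would pass 70% of its speed; a pose out of reach is approached as far as the arm can. A call with a gripper value outside its range is refused whole. The fingers move at their own pace and stop on an object; "grip_force" is the grip in N (left out, the last holds). Time passes only in rows, so rows that repeat a pose let the fingers close. It gives the time, the measured TCP pose, the force, the opening and the grip force at its end, in the units of the state.
- get_obs(): the state, without advancing time (a new reading comes with each control period).
- snapshot(name): name is "side" or "top" or "wrist"; returns (picture, depth): 400x640x3 uint8, red, green, blue; 400x640 float32, mm along the optical axis (not along the pixel's ray), 0 where there is no reading.
- calibration(name): a dict with "fovy" (degrees; the focal length in pixels is half the picture's height over the tangent of half this angle, whatever the lens; pixels are square), "cx", "cy" (the principal point, pixels), "R" (3x3) and "t" (3): a world point X has camera coordinates R X + t. Camera axes: x right, y down, z forward; pixel columns grow to the right and rows downward; lengths in mm; the calibration is good to about 2 mm. A picture is of the moment at which its call begins: read the wrist's pose just before it. calibration takes no time and is no camera call; for the wrist camera it gives the pose at the moment of the call.
- workorder.hand_in(): hands the job in; it is judged then, once.
The state is a dict: "time_s": time; "qpos": joint angles; "joint_velocities": joint speeds; "joint_efforts": joint torques, N m; "position": TCP position; "tool_rot": TCP orientation; "wrist_force": force on the tool from outside, world axes, zero at the start; "wrist_torque": the same for the moment, N m; "finger_gap": finger opening in mm; "finger_force": force on a finger pad.
Only numpy, scipy, OpenCV 4.12 (cv2) and the standard library are available. Lean on these libraries where they do the work, as an engineer would, in place of code of your own. Each camera call takes 0.05 s, during which the arm holds its last target. There are 200 camera calls.

## Working session

There is one attempt and no reset: what is moved stays moved. The work goes in short steps, Python scripts to look and compute and a tool call to move; the robot and the scene stay as the last step left them, time stands still between calls to the robot, and variables do not carry over. Pictures are saved under pics/ and viewed, at most 10 in all, crops included, and the job is handed in when it is done.

Besides the shell and the picture viewer there is one more tool, called as a command line: name --argument value ..., lists and objects as JSON in quotes. apply_moves: Moves the arm, as the interface text tells. Its arguments: {"type":"object","properties":{"plan":{"type":"array","items":{"type":"object","properties":{"translation":{"type":"array","items":{"type":"number"}},"twist":{"type":"number"},"jaw":{"type":"number"}}}},"grip_force":{"type":"number"}},"required":["plan"]}

```bash
mkdir -p pics; cat > h.py <<'E'
import numpy as np, cv2
from plant import get_obs, snapshot, calibration, workorder, ctrl
def cam(n):
    c=calibration(n); im,d=snapshot(n); f=200/np.tan(np.radians(c['fovy'])/2)
    v,u=np.mgrid[:400,:640]
    P=np.stack([(u-c['cx'])/f*d,(v-c['cy'])/f*d,d],-1)
    W=(P-np.array(c['t']))@np.array(c['R']); W[d==0]=np.nan
    return im,d,W
def save(n,im): cv2.imwrite('pics/'+n,cv2.cvtColor(im,cv2.COLOR_RGB2BGR))
E
python3 - <<'E'
from h import *
o=get_obs(); print(o['position'],o['tool_rot'],o['finger_gap'],o['time_s'],ctrl.nose_length)
for n in('top','side'):
    im,d,W=cam(n); np.savez(n,im=im,W=W); save(n+'0.png',im)
    c=calibration(n);print(n,c['fovy'],-np.array(c['R']).T@np.array(c['t']))
E
```

```text
[158.63932754 604.3225061  255.7123059 ] [-4.02189783e-01 -3.11546738e+00  1.75281476e-03] 85.25673892111114 0.0 25.0
top 45.71373515490927 [ 312.56705309  -11.51979123 1541.80573334]
side 57.955120158787665 [165.32808613 569.71409881 710.12189024]
```

View pics/top0.png

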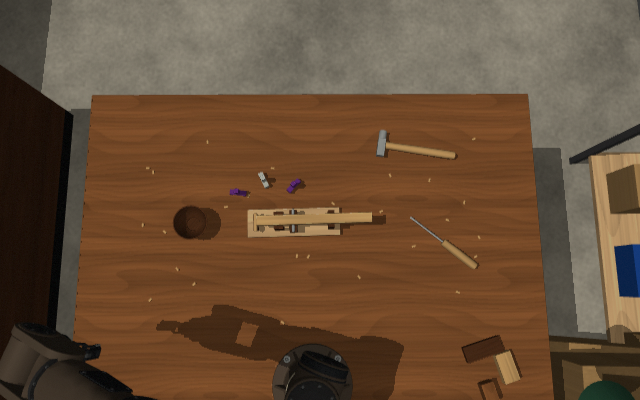

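View pics/side0.png

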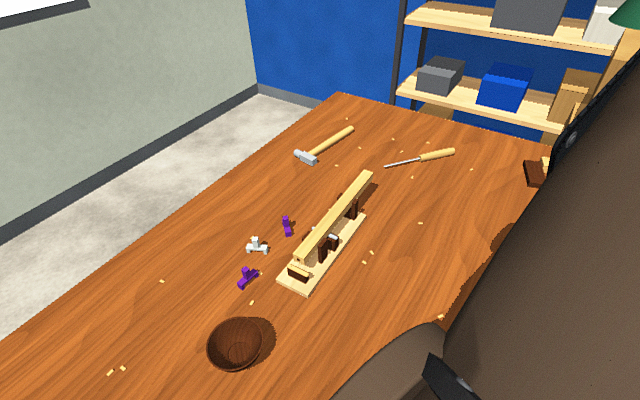

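Top view: the blank spans about (253,219) to (372,217), with its long overhang to the right (-y), so the push goes left (+y). The aluminium saddle is at (264,180), between the purple look-alikes. The bowl is at (190,222).

```bash
python3 - <<'E'
from h import *
for n in('top','side'):
    z=np.load(n+'.npz'); W=z['W'];im=z['im'].astype(int)
    box=(W[...,0]>350)&(W[...,0]<800)&(W[...,1]>-350)&(W[...,1]<400)
    print(n,'bench z',np.nanmedian(W[box][:,2]))
    def rect(m,name):
        p=W[m]; 
        if len(p)<5: print(name,len(p));return
        r=cv2.minAreaRect(p[:,:2].astype(np.float32)); print(name,len(p),np.round(r[0],1),np.round(r[1],1),round(r[2],2),'z',np.round(np.percentile(p[:,2],[5,50,95]),1))
    rect(box&(abs(W[...,2]-86)<5)&(abs(W[...,0]-490)<60)&(W[...,1]<250),'blank')
    rect(box&(abs(W[...,2]-15)<4)&(abs(W[...,0]-490)<70)&(W[...,1]<260)&(W[...,1]>-120),'base')
    sat=im.max(-1)-im.min(-1)
    m=box&(sat<35)&(im.max(-1)>110)&(W[...,2]>6)&(W[...,2]<70)&(abs(W[...,1]-150)<80)
    for k in range(1,5):
        nl,l,st,_=cv2.connectedComponentsWithStats(m.astype(np.uint8))
    for k in range(1,nl):
        if st[k,4]>8: rect(l==k,'grey%s'%st[k])
    rect(box&(W[...,2]>20)&(W[...,1]>260)&(W[...,2]<60),'bowl')
E
```

```text
top bench z -1.2662100394894575
blank 932 [499.3 -10.9] [ 43.9 356.9] 0.81 z [81.5 84.7 89.1]
base 945 [488.8  56.3] [299.2 120.5] 89.71 z [11.3 14.1 17.9]
grey[258 172   7   9  36] 36 [652.3 158.4] [32.6 14.7] 26.4 z [12.9 30.6 49.7]
grey[262 181   7   6  25] 25 [630.7 148.4] [19.1 13.2] 26.59 z [ 9.5 15.1 18.4]
bowl 221 [499.3 363.2] [ 71.4 106.4] 89.62 z [21.5 39.6 51.6]
side bench z 1.1000227835921021
blank 1291 [500.3  -7.9] [ 47.8 359.3] 1.25 z [83.4 86.6 88.6]
base 1655 [502.6  58.1] [ 91.3 301.4] 1.37 z [13.2 15.6 17.8]
grey[246 237  22  17 190] 190 [642.9 157.7] [52.8 17.5] 23.81 z [11.4 19.4 48.6]
bowl 991 [541.9 350.3] [ 92.5 208.1] 60.26 z [21.2 37.  51.1]
```

```bash
cat >> h.py <<'E'
from scipy.spatial.transform import Rotation as Ro
def go(x,y,z,yd=None):
    """shift (cm, tool axes) and twist to a TCP target; yd = wanted world heading (deg) of tool y"""
    o=get_obs(); R=Ro.from_rotvec(o['tool_rot']).as_matrix()
    t=R.T@(np.array([x,y,z])-o['position'])/10
    tw=0
    if yd is not None:
        d=np.array([np.cos(np.radians(yd)),np.sin(np.radians(yd)),0]); e=R.T@d; tw=np.arctan2(-e[0],e[1]); tw=(tw+np.pi/2)%np.pi-np.pi/2
    print('t',round(o['time_s'],2),'pos',np.round(o['position'],1),'rows',np.round(t,2),'twist',round(tw,3),'dist',round(np.linalg.norm(t)*10))
E
python3 - <<'E'
from h import *
go(560,100,330,91.3)
E
```

```text
t 0.1 pos [158.7 604.4 255.8] rows [-51.63 -38.59  -7.39] twist -0.28 dist 649
```

apply_moves --plan '[{"translation":[0,0,-7.4],"twist":0,"jaw":1},{"translation":[-51.6,-38.6,-7.4],"twist":-0.28,"jaw":-1},{"translation":[-51.6,-38.6,-7.4],"twist":-0.28,"jaw":-1},{"translation":[-51.6,-38.6,-7.4],"twist":-0.28,"jaw":-1},{"translation":[-51.6,-38.6,-7.4],"twist":-0.28,"jaw":-1},{"translation":[-51.6,-38.6,-7.4],"twist":-0.28,"jaw":-1},{"translation":[-51.6,-38.6,-7.4],"twist":-0.28,"jaw":-1},{"translation":[-51.6,-38.6,-7.4],"twist":-0.28,"jaw":-1},{"translation":[-51.6,-38.6,-7.4],"twist":-0.28,"jaw":-1},{"translation":[-51.6,-38.6,-7.4],"twist":-0.28,"jaw":-1},{"translation":[-51.6,-38.6,-7.4],"twist":-0.28,"jaw":-1},{"translation":[-51.6,-38.6,-7.4],"twist":-0.28,"jaw":-1},{"translation":[-51.6,-38.6,-7.4],"twist":-0.28,"jaw":-1},{"translation":[-51.6,-38.6,-7.4],"twist":-0.28,"jaw":-1},{"translation":[-51.6,-38.6,-7.4],"twist":-0.28,"jaw":-1},{"translation":[-51.6,-38.6,-7.4],"twist":-0.28,"jaw":-1},{"translation":[-51.6,-38.6,-7.4],"twist":-0.28,"jaw":-1},{"translation":[-51.6,-38.6,-7.4],"twist":-0.28,"jaw":-1}]'

```text
time_s: 1.9
position: [559.1, 101.2, 330.4]
tool_rot: [0.039, -3.141, -0.0]
wrist_force: [-0.5, 0.2, -0.1]
finger_gap: -0.1
finger_force: 0.0
```

```bash
python3 - <<'E'
from h import *
go(560,100,330,91.3); o=get_obs(); print(o['joint_velocities'].max() if hasattr(o['joint_velocities'],'max') else o['joint_velocities'], o['wrist_force'])
im,d,W=cam('wrist'); np.savez('wrist',im=im,W=W); save('wrist0.png',im)
E
```

```text
t 1.9 pos [559.1 101.2 330.4] rows [-0.09 -0.12  0.04] twist 0.002 dist 2
0.0027746470521641635 [-0.53602016  0.19252097 -0.13969827]
```

View pics/wrist0.png

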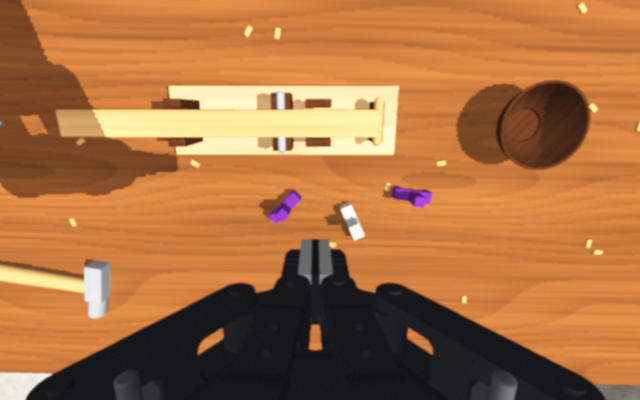

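Wrist view: the whole blank runs (57,123) to (383,123). The base is (168,86) to (398,155), the rod (283,122), the front dowel (379,122) and the aluminium saddle (352,220). I'll measure all of these from depth.

```bash
python3 - <<'E'
from h import *
z=np.load('wrist.npz'); W=z['W'];im=z['im'].astype(int)
v,u=np.mgrid[:400,:640]
def rect(m,name):
    p=W[m&~np.isnan(W[...,2])]; r=cv2.minAreaRect(p[:,:2].astype(np.float32)); print(name,len(p),np.round(cv2.boxPoints(r),1).tolist(),np.round(r[0],1),np.round(r[1],1),'z',np.round(np.percentile(p[:,2],[5,50,95]),1)); return p
def big(m):
    n,l,s,_=cv2.connectedComponentsWithStats(m.astype(np.uint8)); return l==1+np.argmax(s[1:,4])
Z=W[...,2]; top=v<240
print('bench',np.nanmedian(Z[160:235,120:250]))
p=rect(big(top&(abs(Z-86)<6)&(v<170)),'blank')
a=np.polyfit(p[:,1],p[:,0],1); print('blank axis fit',a, 'z vs y',np.polyfit(p[:,1],p[:,2],1))
b=big(top&(Z>9)&(Z<100)&(u>130)&(u<430)&(v<170)&(abs(Z-15)<5)); 
rect(b,'base')
sat=im.max(-1)-im.min(-1)
g=top&(sat<40)&(im.max(-1)>90)&(v<238)
m=big(g&(u>330)&(u<375)&(v>190)&(Z>6)); q=rect(m,'saddle'); rect(m&(Z>36),'saddle post top'); rect(m&(Z>9)&(Z<24),'plate')
m=big(g&(u>265)&(u<300)&(v<112)&(Z>48)); rect(m,'rod far'); m=big(g&(u>265)&(u<300)&(v>136)&(v<160)&(Z>48)); rect(m,'rod near')
m=(u>372)&(u<390)&(v>90)&(v<150)&(Z>40)&(Z<54); rect(m,'dowel')
E
```

```text
bench -0.2884608265983183
blank 8770 [[487.0, 170.8000030517578], [496.20001220703125, -189.5], [525.7999877929688, -188.6999969482422], [516.5999755859375, 171.60000610351562]] [506.4  -9. ] [ 29.6 360.4] z [84.3 85.6 86.9]
blank axis fit [-2.30405477e-02  5.06243064e+02] z vs y [-1.13113750e-03  8.55816946e+01]
base 7717 [[455.79998779296875, 206.89999389648438], [463.5, -93.30000305175781], [553.7000122070312, -90.9000015258789], [546.0, 209.1999969482422]] [504.8  58. ] [ 90.2 300.3] z [13.1 14.5 16. ]
saddle 394 [[618.2000122070312, 153.1999969482422], [625.0999755859375, 138.8000030517578], [672.2000122070312, 161.5], [665.2999877929688, 175.89999389648438]] [645.2 157.4] [52.3 16. ] z [13.7 18.3 48. ]
saddle post top 125 [[635.7999877929688, 160.5], [641.9000244140625, 148.10000610351562], [654.7000122070312, 154.39999389648438], [648.5999755859375, 166.89999389648438]] [645.3 157.5] [14.3 13.8] z [38.3 47.2 48.5]
plate 233 [[618.2000122070312, 153.1999969482422], [625.0999755859375, 138.8000030517578], [672.2000122070312, 161.5], [665.2999877929688, 175.89999389648438]] [645.2 157.4] [52.3 16. ] z [13.3 17.4 19.3]
rod far 161 [[469.3999938964844, 62.400001525878906], [469.5, 51.29999923706055], [489.8999938964844, 51.29999923706055], [489.8999938964844, 62.400001525878906]] [479.7  56.9] [20.5 11.1] z [51.3 58.7 60.2]
rod near 128 [[522.0999755859375, 54.20000076293945], [540.7000122070312, 53.099998474121094], [541.2999877929688, 63.400001525878906], [522.7000122070312, 64.5]] [531.7  58.8] [10.3 18.6] z [51.5 58.4 60.2]
dowel 324 [[472.29998779296875, 183.3000030517578], [473.20001220703125, 170.39999389648438], [531.2000122070312, 174.10000610351562], [530.4000244140625, 187.0]] [501.8 178.7] [58.2 12.9] z [42.1 46.2 48.2]
```

```bash
python3 - <<'E'
from h import *
go(502.4,153,114,91.4)
E
```

```text
t 1.95 pos [559.2 101.1 330.5] rows [ 5.55  5.32 21.65] twist 0.0 dist 230
```

apply_moves --plan '[{"translation":[5.6,5.3,10],"twist":0,"jaw":-1},{"translation":[5.6,5.3,15],"twist":0,"jaw":-1},{"translation":[5.6,5.3,19],"twist":0,"jaw":-1},{"translation":[5.6,5.3,21.2],"twist":0,"jaw":-1},{"translation":[5.6,5.3,21.6],"twist":0,"jaw":-1},{"translation":[5.6,5.3,21.6],"twist":0,"jaw":-1},{"translation":[5.6,5.3,21.6],"twist":0,"jaw":-1},{"translation":[5.6,5.3,21.6],"twist":0,"jaw":-1}]'

```text
time_s: 2.75
position: [503.5, 152.1, 116.2]
tool_rot: [-0.037, 3.138, 0.001]
wrist_force: [0.4, -0.5, -0.1]
finger_gap: -0.2
finger_force: 0.0
```

```bash
python3 - <<'E'
from h import *
go(502.4,153,110,91.4); print(get_obs()['wrist_force'])
E
```

```text
t 2.75 pos [503.5 152.1 116.2] rows [0.11 0.1  0.62] twist -0.001 dist 6
[ 0.38700435 -0.48811192 -0.1472609 ]
```

apply_moves --plan '[{"translation":[0,0,0.2],"twist":0,"jaw":-1},{"translation":[0,0,0.4],"twist":0,"jaw":-1},{"translation":[0,0,0.5],"twist":0,"jaw":-1},{"translation":[0,0,0.6],"twist":0,"jaw":-1},{"translation":[0,0,0.7],"twist":0,"jaw":-1},{"translation":[0,0,0.8],"twist":0,"jaw":-1},{"translation":[0,0,0.8],"twist":0,"jaw":-1},{"translation":[0,0,0.8],"twist":0,"jaw":-1}]'

```text
time_s: 3.55
position: [503.0, 152.3, 106.8]
tool_rot: [-0.036, 3.14, 0.001]
wrist_force: [0.3, 5.7, 4.1]
finger_gap: 0.1
finger_force: 2.9
```

```bash
cat > wf.py <<'E'
from h import *
o=get_obs(); c=calibration('wrist')
F=[]
for i in range(4):
    im,d,W=cam('top'); F.append(get_obs()['wrist_force'])
print(round(get_obs()['time_s'],2),o['position'],np.round(F,2).tolist())
m=(abs(W[...,2]-90)<25)&(abs(W[...,0]-508)<25)&(W[...,1]<20)&(W[...,1]>-300)
p=W[m]; k=np.polyfit(p[:,1],p[:,2],1); print('slope',k[0],'rear y',np.percentile(p[:,1],1))
E
python3 wf.py
```

```text
3.75 [502.97088442 152.26078959 106.83130245] [[-0.84, 4.82, 6.04], [-0.74, 5.13, 5.42], [-1.03, 4.97, 6.02], [-0.71, 5.07, 5.87]]
slope -0.04453225285567421 rear y -187.1472727203949
```

```bash
python3 - <<'E'
from h import *
go(511.7,-232,150,91.3)
go(511.7,-232,90,91.3)
E
```

```text
t 3.75 pos [503.  152.3 106.9] rows [ 1.000e-02 -3.843e+01 -4.350e+00] twist 0.0 dist 387
t 3.75 pos [503.  152.3 106.9] rows [ 2.000e-02 -3.844e+01  1.650e+00] twist 0.0 dist 385
```

apply_moves --plan '[{"translation":[0,0.1,-0.3],"twist":0,"jaw":-1},{"translation":[0,0.1,-0.6],"twist":0,"jaw":-1},{"translation":[0,0,-1.0],"twist":0,"jaw":-1},{"translation":[0,0,-4.3],"twist":0,"jaw":-1},{"translation":[0,-38.4,-4.3],"twist":0,"jaw":-1},{"translation":[0,-38.4,-4.3],"twist":0,"jaw":-1},{"translation":[0,-38.4,-4.3],"twist":0,"jaw":-1},{"translation":[0,-38.4,-4.3],"twist":0,"jaw":-1},{"translation":[0,-38.4,-4.3],"twist":0,"jaw":-1},{"translation":[0,-38.4,-4.3],"twist":0,"jaw":-1},{"translation":[0,-38.4,-4.3],"twist":0,"jaw":-1},{"translation":[0,-38.4,-4.3],"twist":0,"jaw":-1},{"translation":[0,-38.4,-4.3],"twist":0,"jaw":-1},{"translation":[0,-38.4,-4.3],"twist":0,"jaw":-1},{"translation":[0,-38.4,-4.3],"twist":0,"jaw":-1},{"translation":[0,-38.4,-1.5],"twist":0,"jaw":-1},{"translation":[0,-38.4,1.2],"twist":0,"jaw":-1},{"translation":[0,-38.4,1.6],"twist":0,"jaw":-1},{"translation":[0,-38.4,1.6],"twist":0,"jaw":-1},{"translation":[0,-38.4,1.6],"twist":0,"jaw":-1}]'

```text
time_s: 5.75
position: [512.0, -231.8, 91.4]
tool_rot: [-0.038, 3.14, -0.001]
wrist_force: [0.5, -0.1, 0.5]
finger_gap: 0.2
finger_force: 0.0
```

```bash
python3 - <<'E'
from h import *
go(511.3,-210,90,91.3); o=get_obs(); print(np.round(o['wrist_force'],2))
im,d,W=cam('wrist'); np.savez('wrist',im=im,W=W); save('wrist1.png',im)
E
```

```text
t 5.75 pos [ 512.  -231.8   91.4] rows [0.02 2.18 0.13] twist 0.001 dist 22
[ 0.53 -0.14  0.49]
```

View pics/wrist1.png

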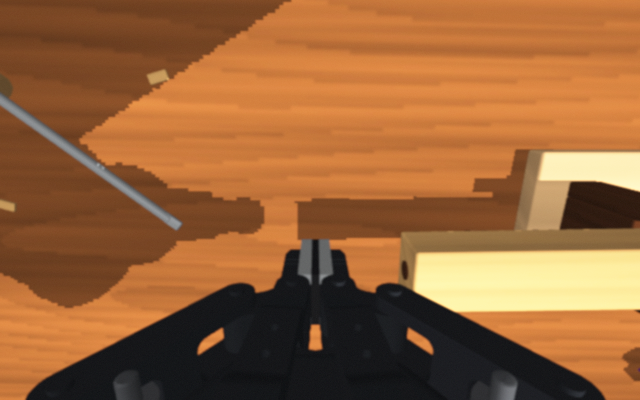

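Wrist view: the closed fingers (315,262) line up with the blank's rear face, whose left edge is at (402,270). The gap is about 33 mm. Now I'll approach.

apply_moves --plan '[{"translation":[0,0.8,0.1],"twist":0,"jaw":-1},{"translation":[0,1.4,0.1],"twist":0,"jaw":-1},{"translation":[0,1.8,0.1],"twist":0,"jaw":-1},{"translation":[0,2.2,0.1],"twist":0,"jaw":-1},{"translation":[0,2.6,0.1],"twist":0,"jaw":-1},{"translation":[0,3.0,0.1],"twist":0,"jaw":-1},{"translation":[0,3.4,0.1],"twist":0,"jaw":-1},{"translation":[0,3.4,0.1],"twist":0,"jaw":-1}]'

```text
time_s: 6.6
position: [510.7, -197.7, 89.3]
tool_rot: [-0.037, 3.141, 0.0]
wrist_force: [-0.4, -0.2, -0.5]
finger_gap: 0.2
finger_force: 0.0
```

```bash
python3 wf.py
```

```text
6.8 [ 510.73954033 -197.73367502   89.29757315] [[0.08, -0.12, -0.91], [0.12, -0.2, 0.59], [0.43, -0.3, -0.21], [0.16, -0.42, -1.3]]
slope -0.04438950328501602 rear y -136.16654645422966
```

```bash
cat > ck.py <<'E'
from h import *
def slope(W):
    m=(W[...,2]>66)&(W[...,2]<112)&(abs(W[...,0]-(506.2-.023*W[...,1]))<13)&(W[...,1]<260)&(W[...,1]>-180)
    p=W[m]
    for _ in range(6):
        k=np.polyfit(p[:,1],p[:,2],1); r=p[:,2]-np.polyval(k,p[:,1]); p=p[abs(r)<max(2.5,np.std(r)*1.5)]
    return np.round(k,4).tolist(),len(p),'y',np.round(np.percentile(p[:,1],[.5,99.5]),1)
if __name__=='__main__':
    print('base',slope(np.load('side.npz')['W']))
    im,d,W=cam('side'); o=get_obs()
    print('now',slope(W),round(o['time_s'],2),np.round(o['position'],1),np.round(o['wrist_force'],2))
E
python3 ck.py
```

```text
base ([-0.0015, 86.8002], 957, 'y', array([-177.9,  170.3]))
now ([-0.0014, 86.8166], 970, 'y', array([-177.4,  174.4])) 6.85 [ 510.6 -198.1   89.2] [ 0.01 -1.17  0.61]
```

apply_moves --plan '[{"translation":[0,0.3,0],"twist":0,"jaw":-1},{"translation":[0,0.7,0],"twist":0,"jaw":-1},{"translation":[0,1.1,0],"twist":0,"jaw":-1},{"translation":[0,1.5,0],"twist":0,"jaw":-1},{"translation":[0,1.9,0],"twist":0,"jaw":-1},{"translation":[0,2.3,0],"twist":0,"jaw":-1},{"translation":[0,2.7,0],"twist":0,"jaw":-1},{"translation":[0,3.1,0],"twist":0,"jaw":-1},{"translation":[0,3.5,0],"twist":0,"jaw":-1},{"translation":[0,3.9,0],"twist":0,"jaw":-1},{"translation":[0,4.3,0],"twist":0,"jaw":-1},{"translation":[0,4.5,0],"twist":0,"jaw":-1},{"translation":[0,4.5,0],"twist":0,"jaw":-1},{"translation":[0,4.1,0],"twist":0,"jaw":-1},{"translation":[0,3.7,0],"twist":0,"jaw":-1},{"translation":[0,3.7,0],"twist":0,"jaw":-1}]'

```text
time_s: 8.45
position: [509.9, -161.4, 89.3]
tool_rot: [-0.036, 3.141, 0.0]
wrist_force: [-0.4, -0.5, 0.5]
finger_gap: 0.1
finger_force: 0.0
```

```bash
python3 ck.py
```

```text
base ([-0.0015, 86.8002], 957, 'y', array([-177.9,  170.3]))
now ([-0.0021, 86.7956], 1046, 'y', array([-154.1,  219.2])) 8.5 [ 509.8 -161.2   89.2] [ 0.73 -0.57 -0.01]
```

apply_moves --plan '[{"translation":[0,0.7,0],"twist":0,"jaw":-1},{"translation":[0,1.0,0],"twist":0,"jaw":-1},{"translation":[0,1.3,0],"twist":0,"jaw":-1},{"translation":[0,1.3,0],"twist":0,"jaw":-1},{"translation":[0,0.9,0],"twist":0,"jaw":-1},{"translation":[0,0.5,0],"twist":0,"jaw":-1},{"translation":[0,0.5,0],"twist":0,"jaw":-1},{"translation":[0,0.5,0],"twist":0,"jaw":-1},{"translation":[0,0.5,0],"twist":0,"jaw":-1}]'

```text
time_s: 9.4
position: [509.6, -156.1, 89.3]
tool_rot: [0.036, -3.141, -0.0]
wrist_force: [-0.6, 0.2, -0.5]
finger_gap: 0.2
finger_force: 0.0
```

```bash
python3 ck.py
```

```text
base ([-0.0015, 86.8002], 957, 'y', array([-177.9,  170.3]))
now ([-0.0024, 86.8195], 1061, 'y', array([-146.3,  224.4])) 9.45 [ 509.7 -156.1   89.3] [-0.66  1.28 -0.26]
```

Total push so far is 53-54 mm; the next is +5 mm, from the same relative start.

apply_moves --plan '[{"translation":[0,0.7,0],"twist":0,"jaw":-1},{"translation":[0,1.0,0],"twist":0,"jaw":-1},{"translation":[0,1.3,0],"twist":0,"jaw":-1},{"translation":[0,1.3,0],"twist":0,"jaw":-1},{"translation":[0,0.9,0],"twist":0,"jaw":-1},{"translation":[0,0.5,0],"twist":0,"jaw":-1},{"translation":[0,0.5,0],"twist":0,"jaw":-1},{"translation":[0,0.5,0],"twist":0,"jaw":-1},{"translation":[0,0.5,0],"twist":0,"jaw":-1}]'

```text
time_s: 10.35
position: [509.6, -151.1, 89.2]
tool_rot: [0.036, -3.141, -0.0]
wrist_force: [-0.5, -0.3, 0.4]
finger_gap: 0.1
finger_force: 0.0
```

```bash
python3 ck.py
```

```text
base ([-0.0015, 86.8002], 957, 'y', array([-177.9,  170.3]))
now ([-0.0019, 86.7704], 1065, 'y', array([-140.1,  229.7])) 10.4 [ 509.5 -151.1   89.3] [-1.7  -0.08 -0.12]
```

apply_moves --plan '[{"translation":[0,0.7,0],"twist":0,"jaw":-1},{"translation":[0,1.0,0],"twist":0,"jaw":-1},{"translation":[0,1.3,0],"twist":0,"jaw":-1},{"translation":[0,1.3,0],"twist":0,"jaw":-1},{"translation":[0,0.9,0],"twist":0,"jaw":-1},{"translation":[0,0.5,0],"twist":0,"jaw":-1},{"translation":[0,0.5,0],"twist":0,"jaw":-1},{"translation":[0,0.5,0],"twist":0,"jaw":-1},{"translation":[0,0.5,0],"twist":0,"jaw":-1}]'

```text
time_s: 11.3
position: [509.4, -146.1, 89.2]
tool_rot: [0.036, -3.141, -0.0]
wrist_force: [0.2, 0.5, -0.1]
finger_gap: 0.0
finger_force: 0.0
```

```bash
python3 ck.py
```

```text
base ([-0.0015, 86.8002], 957, 'y', array([-177.9,  170.3]))
now ([-0.0021, 86.8516], 1080, 'y', array([-135.2,  234.1])) 11.35 [ 509.4 -146.    89.2] [ 0.22 -0.09 -0.06]
```

Pushed about 64 mm. Now 4 mm steps.

apply_moves --plan '[{"translation":[0,0.7,0],"twist":0,"jaw":-1},{"translation":[0,1.0,0],"twist":0,"jaw":-1},{"translation":[0,1.2,0],"twist":0,"jaw":-1},{"translation":[0,1.2,0],"twist":0,"jaw":-1},{"translation":[0,0.8,0],"twist":0,"jaw":-1},{"translation":[0,0.4,0],"twist":0,"jaw":-1},{"translation":[0,0.4,0],"twist":0,"jaw":-1},{"translation":[0,0.4,0],"twist":0,"jaw":-1},{"translation":[0,0.4,0],"twist":0,"jaw":-1}]'

```text
time_s: 12.25
position: [509.3, -142.1, 89.2]
tool_rot: [0.036, -3.141, -0.0]
wrist_force: [-0.6, -0.4, 0.3]
finger_gap: 0.2
finger_force: 0.0
```

```bash
python3 ck.py
```

```text
base ([-0.0015, 86.8002], 957, 'y', array([-177.9,  170.3]))
now ([-0.0999, 92.565], 1135, 'y', array([-114.6,  240. ])) 12.3 [ 509.3 -142.    89.2] [-1.06 -0.78  0.65]
```

Tipped to 0.0999 rad. I'll draw back, rise, and go above the saddle.

```bash
python3 - <<'E'
from h import *
go(645.2,157.4,230,115.7)
E
```

```text
t 12.3 pos [ 509.3 -142.    89.2] rows [-14.28  29.62 -14.07] twist -0.425 dist 358
```

apply_moves --plan '[{"translation":[0,-1,0],"twist":0,"jaw":-1},{"translation":[0,-3,0],"twist":0,"jaw":-1},{"translation":[0,-3,-2],"twist":0,"jaw":-1},{"translation":[0,-3,-7],"twist":0,"jaw":-1},{"translation":[0,-3,-12],"twist":0,"jaw":-1},{"translation":[-14.3,29.6,-14.1],"twist":-0.425,"jaw":-0.05},{"translation":[-14.3,29.6,-14.1],"twist":-0.425,"jaw":-0.05},{"translation":[-14.3,29.6,-14.1],"twist":-0.425,"jaw":-0.05},{"translation":[-14.3,29.6,-14.1],"twist":-0.425,"jaw":-0.05},{"translation":[-14.3,29.6,-14.1],"twist":-0.425,"jaw":-0.05},{"translation":[-14.3,29.6,-14.1],"twist":-0.425,"jaw":-0.05},{"translation":[-14.3,29.6,-14.1],"twist":-0.425,"jaw":-0.05},{"translation":[-14.3,29.6,-14.1],"twist":-0.425,"jaw":-0.05},{"translation":[-14.3,29.6,-14.1],"twist":-0.425,"jaw":-0.05},{"translation":[-14.3,29.6,-14.1],"twist":-0.425,"jaw":-0.05},{"translation":[-14.3,29.6,-14.1],"twist":-0.425,"jaw":-0.05},{"translation":[-14.3,29.6,-14.1],"twist":-0.425,"jaw":-0.05}]'

```text
time_s: 14.0
position: [645.4, 155.7, 230.5]
tool_rot: [-0.696, 3.064, 0.0]
wrist_force: [0.9, -0.2, -0.0]
finger_gap: 40.3
finger_force: 0.0
```

```bash
python3 ck.py; python3 - <<'E'
from h import *
go(645.2,157.4,48,115.7); print(get_obs()['finger_gap'])
im,d,W=cam('wrist'); np.savez('wrist2',im=im,W=W); save('wrist2.png',im)
E
```

```text
base ([-0.0015, 86.8002], 957, 'y', array([-177.9,  170.3]))
now ([-0.1005, 92.5937], 1145, 'y', array([-113.5,  239.9])) 14.05 [645.4 155.9 230.5] [ 0.46 -0.62 -0.36]
t 14.05 pos [645.4 155.9 230.5] rows [-0.04  0.14 18.25] twist -0.002 dist 183
40.64854984270769
```

View pics/wrist2.png

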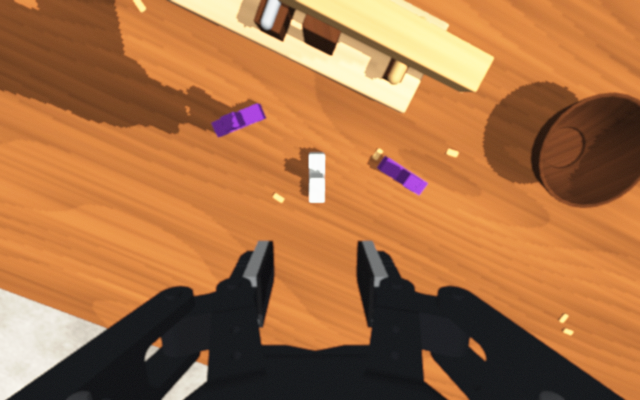

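Wrist view: the saddle at (317,178) is upright between the open fingers and the blank is tipped at the upper right. The purple ones, at (238,120) and (402,175), are clear.

```bash
python3 - <<'E'
from h import *
z=np.load('wrist2.npz'); W=z['W'];im=z['im'].astype(int); v,u=np.mgrid[:400,:640]
sat=im.max(-1)-im.min(-1)
m=(u>300)&(u<335)&(v>145)&(v<210)&(sat<60)&(im.max(-1)>80)&(W[...,2]>9)
for mm in(m,m&(W[...,2]>36)):
    p=W[mm]; r=cv2.minAreaRect(p[:,:2].astype(np.float32)); print(len(p),np.round(r,1) if 0 else r, np.percentile(p[:,2],[5,95]))
E
```

```text
726 ((645.7315063476562, 157.5604705810547), (51.796871185302734, 15.309545516967773), 25.758098602294922) [16.37036544 48.0365634 ]
222 ((645.5859375, 157.75186157226562), (13.921341896057129, 13.834041595458984), 27.751541137695312) [40.04893493 48.52236861]
```

apply_moves --plan '[{"translation":[0,0.1,5],"twist":0,"jaw":-0.05},{"translation":[0,0.1,8],"twist":0,"jaw":-0.05},{"translation":[0,0.1,8],"twist":0,"jaw":-0.05}]'

```text
time_s: 14.4
position: [643.3, 157.3, 146.5]
tool_rot: [0.696, -3.057, -0.001]
wrist_force: [0.3, 0.3, 0.1]
finger_gap: 40.7
finger_force: 0.0
```

```bash
python3 - <<'E'
from h import *
im,d,W=cam('top')
go(645.6,157.6,48,115.8)
E
```

```text
t 14.45 pos [644.6 157.6 149.2] rows [-0.12 -0.06 10.12] twist -0.003 dist 101
```

apply_moves --grip_force 25 --plan '[{"translation":[-0.05,0,4],"twist":0,"jaw":-0.05},{"translation":[-0.05,0,7],"twist":0,"jaw":-0.05},{"translation":[-0.05,0,9],"twist":0,"jaw":-0.05},{"translation":[-0.05,0,10],"twist":0,"jaw":-0.05},{"translation":[-0.05,0,10],"twist":0,"jaw":-0.05},{"translation":[-0.05,0,10],"twist":0,"jaw":-0.05},{"translation":[-0.05,0,10],"twist":0,"jaw":-0.5},{"translation":[-0.05,0,10],"twist":0,"jaw":-1},{"translation":[-0.05,0,10],"twist":0,"jaw":-1},{"translation":[-0.05,0,10],"twist":0,"jaw":-1},{"translation":[-0.05,0,10],"twist":0,"jaw":-1}]'

```text
time_s: 15.55
position: [646.0, 158.4, 51.7]
tool_rot: [-0.698, 3.061, -0.0]
wrist_force: [-1.6, -1.3, 8.4]
finger_gap: 13.4
finger_force: 27.0
```

```bash
python3 - <<'E'
from h import *
go(504.8,58.3,160,91.4); print(get_obs()['finger_gap'],get_obs()['wrist_force'])
E
```

```text
t 15.55 pos [646.  158.4  51.7] rows [ 17.04  -2.91 -10.86] twist 0.424 dist 204
13.37109485355231 [-1.5742643  -1.28849349  8.3660267 ]
```

apply_moves --plan '[{"translation":[0,0,-1],"twist":0,"jaw":-1},{"translation":[0,0,-4],"twist":0,"jaw":-1},{"translation":[0,0,-8],"twist":0,"jaw":-1},{"translation":[0,0,-10.8],"twist":0,"jaw":-1},{"translation":[17.0,-2.9,-10.8],"twist":0.424,"jaw":-1},{"translation":[17.0,-2.9,-10.8],"twist":0.424,"jaw":-1},{"translation":[17.0,-2.9,-10.8],"twist":0.424,"jaw":-1},{"translation":[17.0,-2.9,-10.8],"twist":0.424,"jaw":-1},{"translation":[17.0,-2.9,-10.8],"twist":0.424,"jaw":-1},{"translation":[17.0,-2.9,-10.8],"twist":0.424,"jaw":-1},{"translation":[17.0,-2.9,-10.8],"twist":0.424,"jaw":-1},{"translation":[17.0,-2.9,-10.8],"twist":0.424,"jaw":-1},{"translation":[17.0,-2.9,-10.8],"twist":0.424,"jaw":-1}]'

```text
time_s: 16.85
position: [505.2, 58.9, 158.1]
tool_rot: [0.039, -3.141, -0.0]
wrist_force: [0.3, -0.3, -0.5]
finger_gap: 13.4
finger_force: 26.0
```

```bash
python3 ck.py; python3 - <<'E'
from h import *
go(504.8,58.3,125,91.4); print(get_obs()['finger_gap'])
im,d,W=cam('wrist'); np.savez('wrist3',im=im,W=W); save('wrist3.png',im)
E
```

```text
base ([-0.0015, 86.8002], 957, 'y', array([-177.9,  170.3]))
now ([-0.1008, 92.6425], 1072, 'y', array([-114.6,  239.6])) 16.9 [505.1  58.8 158.1] [ 0.68 -0.15 -1.1 ]
t 16.9 pos [505.1  58.8 158.1] rows [ 0.03 -0.05  3.31] twist 0.0 dist 33
13.391790354281143
```

View pics/wrist3.png

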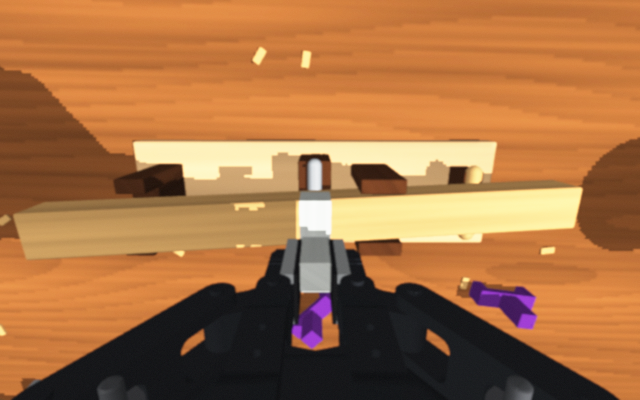

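Wrist view: the saddle (316,215) is held upright above the blank, lined up with the rod end (314,170). The blank is still tipped. I'll check the offsets from depth.

```bash
python3 - <<'E'
from h import *
z=np.load('wrist3.npz'); W=z['W'];im=z['im'].astype(int); v,u=np.mgrid[:400,:640]
X,Y,Z=W[...,0],W[...,1],W[...,2]
pl=92.0-.1*Y
m=(abs(Z-pl)<4)&(abs(X-505)<25)&(v>150)&(v<270)
for lo,hi in((-100,-60),(-60,-20),(-20,20),(20,45),(70,100),(100,140),(140,180),(180,225)):
    k=m&(Y>=lo)&(Y<hi); 
    if k.sum()>20: x=X[k]; print(lo,hi,k.sum(),'x',np.round(np.percentile(x,[1,99]),1),'mid z-pl',round(np.median((Z-pl)[k]),1))
sat=im.max(-1)-im.min(-1)
s=(u>290)&(u<345)&(v>150)&(v<240)&(sat<40)&(Z>100)
p=W[s]; print('saddle',len(p),'x',np.percentile(p[:,0],[1,99]),'y',np.percentile(p[:,1],[1,99]),'z',np.percentile(p[:,2],[2,10,50,90,98]))
s2=s&(Z<130); p=W[s2]; print(np.round(cv2.boxPoints(cv2.minAreaRect(p[:,:2].astype(np.float32))),1).tolist())
r=(u>300)&(u<330)&(v>155)&(v<190)&(sat<40)&(Z>50)&(Z<63); p=W[r]; print('rod y',np.percentile(p[:,1],[2,50,98]),p[:,2].max())
E
```

```text
-100 -60 3381 x [495.3 524.9] mid z-pl -0.5
-60 -20 3199 x [493.4 523.1] mid z-pl -0.5
-20 20 3027 x [491.7 521.3] mid z-pl -0.6
20 45 1762 x [490.3 519.8] mid z-pl -0.6
70 100 2010 x [487.6 517.3] mid z-pl -0.6
100 140 2986 x [481.1 528.8] mid z-pl -0.7
140 180 2452 x [484.3 514.2] mid z-pl -0.6
180 225 2607 x [482.3 512.2] mid z-pl -0.6
saddle 1472 x [478.48966821 498.33019817] y [50.64187893 66.3343162 ] z [109.43139926 117.03596522 123.95610253 125.00547586 128.01185015]
[[478.20001220703125, 66.30000305175781], [478.5, 50.400001525878906], [499.3999938964844, 50.900001525878906], [499.0, 66.80000305175781]]
rod y [52.06929751 57.69200694 63.15478248] 61.11399978222291
```

apply_moves --plan '[{"translation":[0.05,0.02,1.2],"twist":-0.02,"jaw":-1},{"translation":[0.05,0.02,2.0],"twist":-0.02,"jaw":-1},{"translation":[0.05,0.02,2.5],"twist":-0.02,"jaw":-1},{"translation":[0.05,0.02,2.8],"twist":-0.02,"jaw":-1},{"translation":[0.05,0.02,3.0],"twist":-0.02,"jaw":-1},{"translation":[0.05,0.02,3.0],"twist":-0.02,"jaw":-1},{"translation":[0.05,0.02,3.0],"twist":-0.02,"jaw":-1},{"translation":[0.05,0.02,3.0],"twist":-0.02,"jaw":-1}]'

```text
time_s: 17.75
position: [504.4, 58.6, 128.5]
tool_rot: [-0.069, 3.14, 0.0]
wrist_force: [-0.3, 0.5, -0.6]
finger_gap: 13.2
finger_force: 26.0
```

```bash
python3 ck.py; python3 - <<'E'
from h import *
go(504.6,58.5,126.2,92.6)
c=calibration('wrist'); im,d,W=cam('wrist'); im=im.astype(int); v,u=np.mgrid[:400,:640]
X,Y,Z=W[...,0],W[...,1],W[...,2]; sat=im.max(-1)-im.min(-1)
s=(u>280)&(u<355)&(v>130)&(v<245)&(sat<40)&(Z>78)&(Z<100)
p=W[s]; print('plate',np.percentile(p[:,0],[1,99]),np.percentile(p[:,1],[1,99]),np.percentile(p[:,2],[10,50,90]))
b=(abs(Z-(92-.1*Y))<4)&(abs(X-505)<22)&(sat>40)
for lo,hi in((10,45),(72,100)):
    k=b&(Y>lo)&(Y<hi); print(lo,hi,np.round(np.percentile(X[k],[1,99]),1),np.median(Z[k]-(92-.1*Y[k])))
E
```

```text
base ([-0.0015, 86.8002], 957, 'y', array([-177.9,  170.3]))
now ([-0.1002, 92.5977], 1021, 'y', array([-114.5,  240. ])) 17.8 [504.4  58.7 128.5] [ 0.4   0.19 -0.08]
t 17.8 pos [504.4  58.7 128.5] rows [-0.01 -0.02  0.23] twist -0.001 dist 2
plate [477.69751873 497.80778511] [50.01460237 66.74741795] [86.67555235 94.36236134 95.40917969]
10 45 [490.2 520.2] -0.5321340717132301
72 100 [487.6 517.3] -0.5897636425594186
```

apply_moves --plan '[{"translation":[0,0,0.1],"twist":0,"jaw":-1},{"translation":[0,0,0.2],"twist":0,"jaw":-1},{"translation":[0,0,0.2],"twist":0,"jaw":-1},{"translation":[0,0,0.2],"twist":0,"jaw":-1},{"translation":[0,0,0.2],"twist":0,"jaw":-0.6},{"translation":[0,0,0.2],"twist":0,"jaw":-0.3},{"translation":[0,0,0.2],"twist":0,"jaw":-0.2},{"translation":[0,0,0.2],"twist":0,"jaw":-0.2},{"translation":[0,0,0.2],"twist":0,"jaw":-0.2},{"translation":[0,0,-1],"twist":0,"jaw":-0.2},{"translation":[0,0,-4],"twist":0,"jaw":-0.2},{"translation":[0,0,-8],"twist":0,"jaw":-0.2},{"translation":[0,0,-10],"twist":0,"jaw":-0.2},{"translation":[0,0,-10],"twist":0,"jaw":-0.2},{"translation":[0,0,-10],"twist":0,"jaw":-0.2}]'

```text
time_s: 19.35
position: [504.1, 58.6, 228.7]
tool_rot: [-0.069, 3.14, 0.0]
wrist_force: [0.3, -0.4, -1.3]
finger_gap: 34.1
finger_force: 0.0
```

```bash
python3 ck.py; python3 - <<'E'
from h import *
im,d,W=cam('wrist'); save('wrist4.png',im); im=im.astype(int); v,u=np.mgrid[:400,:640]
X,Y,Z=W[...,0],W[...,1],W[...,2]; sat=im.max(-1)-im.min(-1)
s=(abs(X-504)<40)&(abs(Y-58)<25)&(sat<40)&(Z>87)&(Z<130)&(v<300)
for q in(s&(Z<97),s&(Z>115)):
    p=W[q]; r=cv2.minAreaRect(p[:,:2].astype(np.float32)); print(r,np.percentile(p[:,2],[5,50,95]))
E
```

```text
base ([-0.0015, 86.8002], 957, 'y', array([-177.9,  170.3]))
now ([-0.1001, 92.6219], 1054, 'y', array([-114. ,  239.6])) 19.4 [503.9  58.6 228. ] [ 0.49 -0.75 -0.54]
((503.8356018066406, 58.697532653808594), (52.272605895996094, 15.868734359741211), 3.0150933265686035) [89.71613765 91.62517258 93.38692992]
((503.4991760253906, 61.707550048828125), (13.810624122619629, 14.68771743774414), 1.1506701707839966) [116.2876471  121.23080455 122.49428272]
```

View pics/wrist4.png

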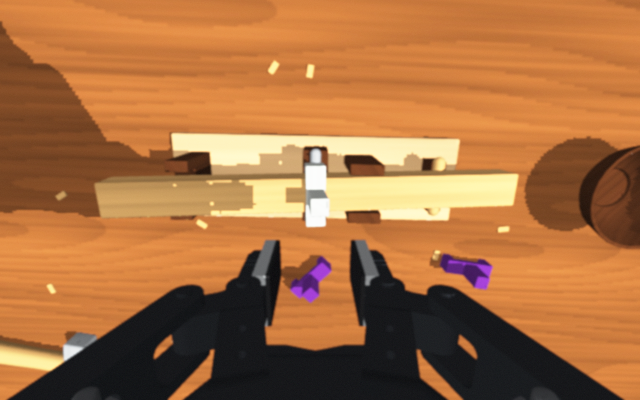

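The saddle at (316,195) sits flat astride the blank over the rod: plate top 91.6 mm (91.7 expected), centred within 1 mm, blank still at 0.100 rad. Handing in.

```bash
python3 -c "
from plant import workorder; print(workorder.hand_in())"
```

```text
the job is handed in; nothing more can be done
None
```

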